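Clamp a circuit board with a splined T-key

ROBOT

A 6-joint arm with a two-finger parallel gripper is mounted at the origin on a cart in front of the work surface, level with it; the furniture and walls round the work are solid. World frame = base frame: x ahead of the robot, y to its left, z up, the work surface at z = 0. Lengths are in m, angles in rad, forces in N, time in s.
With the tool pointing down it reaches from about 0.35 to 0.85 m from the base axis. Payload 8.1 kg.
Tool frame: the origin (TCP) lies between the finger pads; the fingertips stand 11 mm ahead of it and the grasp point (between the pads) lies 8 mm behind it (robot.tips_ahead is the distance from the TCP to the fingertips, in m); z points along the fingers, y is the line along which they close (so a half turn about z gives the same grasp; the last joint's range is limited). The gripper opens to 93 mm and grips with 3 to 60 N. Pads are 15 mm wide; open, the fingers measure 128 mm over their backs; the gripper's body (75 mm by 188 mm) begins 65 mm behind the grasp point.
Start: joints at [-1.322, 0.13, 1.488, -0, 1.523, -0.085], TCP at [0.197, -0.567, 0.23] pointing down, gripper open.
Joint ranges: [-2.96, 2.96], [-0.89, 2.26], [0.02, 2.5], [-1.34, 4.48], [0, 2.73], [-2.66, 2.66]. Speed limits (rad/s): [2.39, 2.39, 2.79, 3.14, 3.14, 3.14].

INTERFACE

Orientations are given as a rotation vector (axis times angle).
In Python, from plant import robot gives the robot as it stands. The module is installed in compiled form; this text tells all that it offers.
- The arm moves only by the tool move_arm, never from a script. Its argument "deltas" is one flat list of numbers, 7 for each row, row after row: the shift along the tool's x, y, z in m, then the turn, a rotation vector about the tool's x, y, z in rad, then the opening, from 0 (shut) to 1 (fully open). A call has 1 to 12 rows; each row is the pose to reach, as a shift and turn from the pose commanded when the call began, along the tool's axes at that moment; what a row does not reach only later rows make up. A row lasts 1/8 s, in which the tool goes at most 62.5 mm and 10.7 degrees, less where a joint would pass 70% of its speed; a pose out of reach is approached as far as the arm can. A call with a gripper value outside its range is refused whole. The fingers move at their own pace and stop on an object; "squeeze" is the grip in N (left out, the last holds). Time passes only in rows, so rows that repeat a pose let the fingers close. It gives the time, the measured TCP pose, the force, the opening and the grip force at its end, in the units of the state.
- robot.read_state(): the state, without advancing time (a new reading comes with each control period).
- robot.read_camera(name): name is "scene" or "top"; returns (picture, depth): 480x640x3 uint8, red, green, blue; 480x640 float32, m along the optical axis (not along the pixel's ray), 0 where there is no reading.
- robot.camera_model(name): a dict with "K" (3x3 intrinsics, pixels), "R" (3x3) and "t" (3): a world point X has camera coordinates R X + t. Camera axes: x right, y down, z forward; pixel columns grow to the right and rows downward; lengths in m; the calibration is good to about 2 mm. A picture is of the moment at which its call begins. camera_model takes no time and is no camera call.
- robot.close_job(): hands the job in; it is judged then, once.
Trained networks look in the newest picture that a camera, given by its name, has taken for a name from the list of things; names that differ only in an ending like _2 or _b are one class to them, and where a whole thing is asked for, a point or a joint stands for the part that bears it (a point fixed in the world has none). Each returns a list of dicts, best first, with "confidence" (0 to 1); they miss things now and then, are a little off and sometimes report something else, mostly with a low value. They report only what shows in the picture. A call takes as long as a camera call. They do not tell look-alikes from the thing itself.
- robot.recognise(camera, label): "uv" ([column, row] in pixels, amid what is visible of it).
The state is a dict: "t": time; "q": joint angles; "dq": joint speeds; "joint_torque": joint torques, N m; "tool_pos": TCP position; "orientation": TCP orientation; "force": force on the tool from outside, world axes, zero at the start; "wrist_torque": the same for the moment, N m; "opening": finger opening in m; "gripper_force": force on a finger pad.
Only numpy, scipy, OpenCV 4.12 (cv2) and the standard library are available. Lean on these libraries where they do the work, as an engineer would, in place of code of your own. Each camera call takes 0.05 s, during which the arm holds its last target. There are 200 camera calls.

TASK

First lay the loose oblong circuit board on its four standoffs flat in the nest of the board clamp, inside the four corner posts. Then take the T-handled key with the wider barrel, turn it until the slots in its socket line up with the four teeth of the clamp's upright shaft, slide it fully down, and only then turn the shaft with it, clockwise, so that the clamp arm swings over the board as far as its stop; leave the key seated on the shaft. Do not push the arm or shaft with the gripper, and leave the slim key and all the other things on the bench where they are.

Things in the scene. Friction and masses are not known exactly. Their poses are not given: they have to be found in the camera images.
- board_clamp: Fixed clamp: aluminium plate 92 (x) by 190 (y) by 12 mm; origin under its centre, z up. The nest is on its -y half: four black L-shaped corner posts, tops 27 mm over the bench, round a 53 (x) by 67 (y) mm space, open between posts (44 mm free along each long side, at x = +/-24 mm). The splined shaft stands on its +y half. Stop pin, 8 mm thick, top 40 mm over the bench, at x -12.5, y 10 mm.
- nest (a point): Centre of the nest, 38 mm from the plate's centre along the clamp's -y, 20 mm over the bench (8 mm over the plate): where the middle of the circuit board's underside comes when it is laid in. Axes as the clamp's.
- clamp_arm (a joint): Turn of the splined shaft and the arm fixed to it, rad. 0 = closed: arm along the clamp's -y, over the nest, at its stop. Grows counter-clockwise from above as it opens (1.57: to the clamp's +x), to 1.8; starts at 0.8 to 1.4; stays where left (friction 0.06 N m). Arm 15 mm wide, reaching 65 mm from the axis, 34 to 42 mm over the bench, rubber pad under its end down to 32 mm.
- shaft_top (a point): On the shaft's axis at the top of its teeth, 65.5 mm over the bench. The axis stands 46 mm from the plate's centre along the clamp's +y. The point turns with the shaft: the four teeth point along its x and y, both ways (the arm lies along its -y). The teeth make a cross 18 mm from tip to tip, each 6 mm wide and 23.5 mm high, tops slightly narrowed.
- shaft_foot (a point): On the shaft's axis at the foot of the teeth, on the arm's hub (33 mm across), 42 mm over the bench: where the centre of the key's mouth comes when the key is fully down. Turns with the shaft.
- wide_key_bar (a point): Centre of the handle bar of the key to use, 57 mm above its lower end; x along the bar, z up. Loose steel key standing on its open lower end: barrel 30 mm across, 32 mm high, 9 mm neck, black bar 60 (x) by 10 (y) by 14 mm. Cross-shaped socket 26 mm deep, slots 8 mm wide, parallel and square to the bar: it fits whenever the bar is parallel or square to the teeth (0.1 rad play each way).
- wide_key_mouth (a point): Centre of the lower end of that key's barrel, the mouth of its socket. Axes as the bar's.
- wide_key: The same key: its origin is the centre of its lower end, z up, x along the bar. 0.1 to 0.16 kg.
- oblong_board_mid (a point): Middle of the loose oblong circuit board, 1 mm over its underside, 9 mm over what it stands on. Board 48 (its x) by 62 (its y) mm, 2 mm thick at the edges, parts on top to 10 mm (solid to 5 mm), on four brass standoffs 8 mm high near its corners. Grasp it by its long edges, 48 mm apart. It fits the nest with its y along the clamp's y, either way round.
- oblong_board: The same board: its origin is the middle of its underside (8 mm over what it stands on), z up. About 0.05 kg.
- slim_key: A second T-handled key, with a barrel of only 20 mm diameter and a 42 mm bar, which does not fit; as tall as the other (64 mm). Origin at its lower end. Leave it.
- flux_bottle: Upright bottle 18x28x94 mm with a needle cap; origin under it. Leave it.
- cutters: Diagonal cutters lying flat, 51x130x13 mm, long along its y. Leave them.
- square_board: Another circuit board, 50x50x10 mm, lying flat without standoffs. Leave it.
- battery: Block battery lying flat, 50x27x18 mm. Leave it.
- solder_reel: Small solder reel lying flat, 53x56x20 mm. Leave it.
- solvent: White solvent bottle, 59 mm in diameter, 121 mm high. Leave it.
- helping_hands: Helping hands on a wooden base, 85x130x99 mm. Leave it.
Mind the look-alikes: they are no part of the job. Of the things that look like the oblong_board, take the one that is farthest from the robot's base at the start.

How it is judged:
On the way, in this order (a step that is already met when the one before it is completed fails the run):
1. the board lies flat in the nest, with the arm still open and let go (horizontal distance between oblong_board_mid and nest below 0.005 m and z of oblong_board_mid in the frame of nest below 0.003 m and angle between oblong_board's own z axis and vertical below 0.06 rad and angle between the y axis of oblong_board and the y axis of board_clamp, either way round below 0.12 rad and value of joint clamp_arm above 0.5 rad and contact force between the fingers and oblong_board below 0.1 N), for 0.2 s.
2. the wide key is fully down on the shaft while the arm is still open (horizontal distance between wide_key_mouth and shaft_foot below 0.003 m and distance between wide_key_mouth and shaft_foot below 0.004 m and angle between wide_key's own z axis and vertical below 0.08 rad and value of joint clamp_arm above 0.4 rad), for 0.2 s.
At the end, for the whole second after the job is handed in: Board in the nest within 5 mm, flat within 0.06 rad, square within 0.12 rad; wide key upright on the shaft, its mouth within 4 mm of the foot of the teeth (3 mm of the axis); arm within 0.12 rad of its stop over the board; both let go and at rest (horizontal distance between oblong_board_mid and nest below 0.005 m and z of oblong_board_mid in the frame of nest below 0.003 m and angle between oblong_board's own z axis and vertical below 0.06 rad and angle between the y axis of oblong_board and the y axis of board_clamp, either way round below 0.12 rad and horizontal distance between wide_key_mouth and shaft_foot below 0.003 m and distance between wide_key_mouth and shaft_foot below 0.004 m and angle between wide_key's own z axis and vertical below 0.08 rad and value of joint clamp_arm below 0.12 rad and contact force between the fingers and oblong_board below 0.1 N and contact force between the fingers and wide_key below 0.1 N and linear speed of each of wide_key, oblong_board below 0.01 m/s); the robot touches nothing.
It fails at once if the slim key or another bystander moved more than 25 mm (distance of any of flux_bottle, cutters, square_board, battery, solder_reel, solvent, helping_hands, slim_key from where it was at the start of the episode above 0.025 m).
It fails at once if the slim key, a bottle or the helping hands tipped over (angle between any of flux_bottle, solvent, helping_hands, slim_key's own z axis and vertical above 0.5 rad).
It fails at once if the gripper pushed the clamp arm or its shaft (contact force between the fingers and clamp_arm above 2 N).
It also fails if it takes over 59 s, if anything falls off the work surface, if the arm or the gripper's body presses on something with over 40 N, if the wrist force passes 120 N, or if a joint passes its speed limit or range.

## Working session

There is one attempt and no reset: what is moved stays moved. The work goes in short steps, Python scripts to look and compute and a tool call to move; the robot and the scene stay as the last step left them, time stands still between calls to the robot, and variables do not carry over. Pictures are saved under pics/ and viewed, at most 10 in all, crops included, and the job is handed in when it is done.

Besides the shell and the picture viewer there is one more tool, called after "Call:" as name(argument=value, ...) on one line, values as JSON. move_arm: Moves the arm, as the interface text tells. Its arguments: {"type":"object","properties":{"deltas":{"type":"array","items":{"type":"number"}},"squeeze":{"type":"number"}},"required":["deltas"]}

```bash
mkdir -p pics; cat > h.py <<'E'
import numpy as np, cv2
from plant import robot
from scipy.spatial.transform import Rotation as Ro
def cam(n):
    im,d=robot.read_camera(n); m=robot.camera_model(n); return im,d,m
def world(m,d,shape=(480,640)):
    v,u=np.mgrid[:480,:640]; K=m["K"]
    P=np.stack([(u-K[0][2])/K[0][0]*d,(v-K[1][2])/K[1][1]*d,d],-1)
    return (P-np.array(m["t"]))@np.array(m["R"])
def proj(m,X):
    c=np.array(m["R"])@np.array(X)+np.array(m["t"]); p=np.array(m["K"])@c; return p[:2]/p[2]
def save(n,im): cv2.imwrite(n,im[...,::-1])
E
python3 - <<'E'
from h import *
for n in("top","scene"):
    im,d,m=cam(n); save(f"pics/{n}0.png",im); np.savez(f"{n}0.npz",im=im,d=d)
    print(n,np.array(m["K"]).round(1).tolist(),np.array(m["R"]).round(3).tolist(),np.array(m["t"]).round(3))
    W=world(m,d)
    for l in("board_clamp","clamp_arm","wide_key","slim_key","oblong_board","square_board"):
        for r in robot.recognise(n,l):
            u,v=map(int,r["uv"]); print(l,round(r["confidence"],2),u,v,W[v,u].round(3))
E
```

```text
top [[446.3, 0.0, 313.3], [0.0, 446.3, 237.4], [0.0, 0.0, 1.0]] [[-0.011, -1.0, -0.021], [-0.989, 0.014, -0.144], [0.144, 0.019, -0.989]] [0.133 0.567 0.895]
board_clamp 0.83 401 261 [ 0.519 -0.06   0.014]
clamp_arm 0.65 391 247 [ 0.543 -0.032  0.066]
wide_key 0.64 294 215 [0.614 0.165 0.059]
slim_key 0.71 222 225 [0.593 0.313 0.068]
slim_key 0.17 195 324 [0.391 0.383 0.001]
oblong_board 0.71 248 298 [0.445 0.268 0.011]
oblong_board 0.57 308 304 [0.43  0.14  0.009]
oblong_board 0.47 445 186 [ 0.681 -0.162  0.018]
square_board 0.8 194 324 [0.391 0.385 0.002]
scene [[438.6, 0.0, 314.2], [0.0, 438.6, 231.3], [0.0, 0.0, 1.0]] [[-0.881, -0.474, 0.005], [-0.269, 0.492, -0.828], [0.39, -0.731, -0.561]] [0.553 0.136 0.83 ]
board_clamp 0.97 368 216 [ 0.506 -0.045  0.017]
clamp_arm 0.67 352 205 [ 0.537 -0.016  0.054]
wide_key 0.53 281 244 [0.602 0.192 0.051]
slim_key 0.92 248 284 [0.627 0.279 0.   ]
slim_key 0.33 329 310 [0.448 0.277 0.011]
oblong_board 0.73 330 306 [0.452 0.266 0.01 ]
oblong_board 0.7 370 269 [0.429 0.129 0.008]
oblong_board 0.41 366 214 [ 0.512 -0.045  0.021]
square_board 0.93 327 368 [0.396 0.388 0.003]
```

```bash
python3 - <<'E'
from h import *
im=np.load("top0.npz")["im"]; c=im[130:370,160:480]; save("pics/topc.png",cv2.resize(c,None,fx=2.5,fy=2.5,interpolation=cv2.INTER_CUBIC))
E
```

```text
(no output)
```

View pics/topc.png

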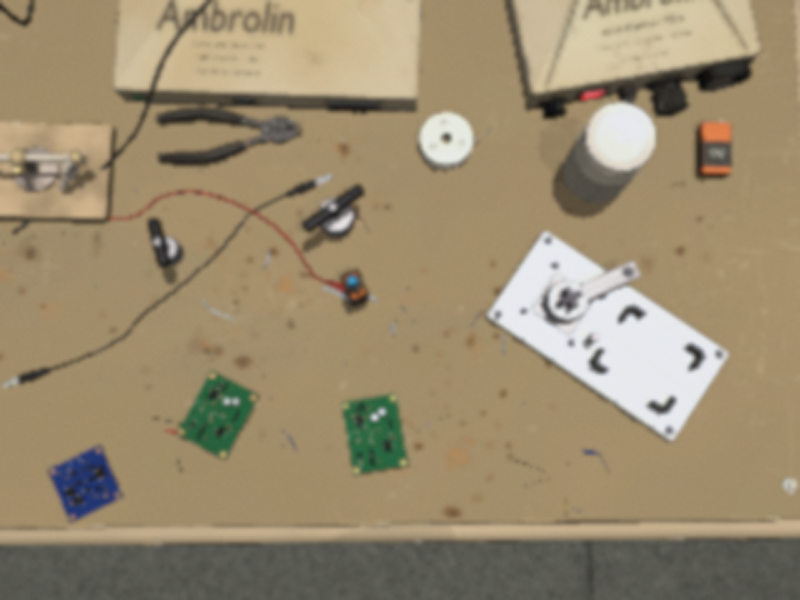

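View pics/scene0.png

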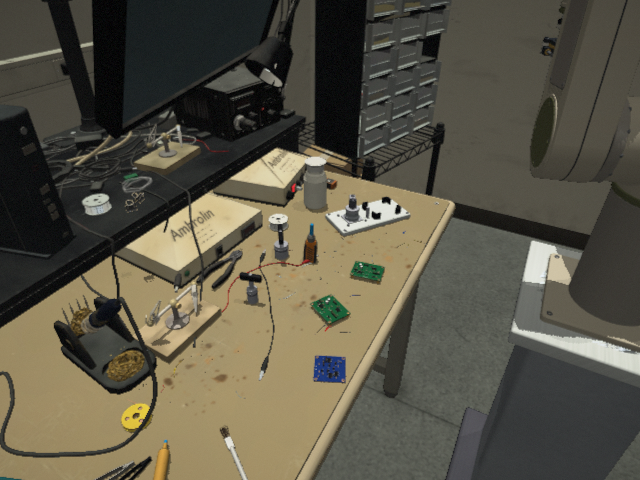

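The top view (2.5x crop) shows the two green boards at crop (218,415) and (375,433); the left one is farther from the base. The wide key is at (335,215) and the slim one at (163,243). The clamp shaft is at (568,298), the nest centre near (648,355), and the arm is open to the upper right.

```bash
cat >> h.py <<'E'
def plane(m,uv,z):
    K=np.array(m["K"]);R=np.array(m["R"]);t=np.array(m["t"]);uv=np.atleast_2d(np.array(uv,float))
    r=(np.linalg.inv(K)@np.c_[uv,np.ones(len(uv))].T).T@R; C=-R.T@t
    return C+r*((z-C[2])/r[:,2])[:,None]
def rect(P):
    # min-area rect: centre, (long, short) mm, angle of long axis in world
    (c,(a,b),_)=r=cv2.minAreaRect((P[:,:2]*1000).astype(np.float32)); q=cv2.boxPoints(r)
    e=[q[1]-q[0],q[2]-q[1]]; l=max(e,key=np.linalg.norm)
    return np.round(c,1),np.round(sorted([a,b]),1),round(float(np.arctan2(l[1],l[0]))%np.pi,3)
def blob(mask,near=None):
    n,l,s,c=cv2.connectedComponentsWithStats(mask.astype(np.uint8))
    k=1+np.argmax(s[1:,4]) if near is None else 1+np.argmin(np.hypot(*(c[1:]-near).T)+1e3*(s[1:,4]<12))
    return l==k
def pts(mask): v,u=np.where(mask); return np.c_[u,v]
E
python3 - <<'E'
from h import *
for n in("top","scene"):
    z=np.load(n+"0.npz"); im,d=z["im"],z["d"]; m=robot.camera_model(n); W=world(m,d)
    hsv=cv2.cvtColor(im,cv2.COLOR_RGB2HSV); H,S,V=[hsv[...,i].astype(int) for i in range(3)]
    print(n,"bench z",np.nanmedian(W[(abs(W[...,0]-.5)<.1)&(abs(W[...,1]-.1)<.2)&(d>0)][:,2]).round(4))
    g=(H>35)&(H<85)&(S>60)
    for X in((.445,.268,.01),(.43,.14,.01)):
        b=blob(g,proj(m,X)); print("board",rect(plane(m,pts(b),.0095)), b.sum())
    box=(abs(W[...,0]-.53)<.15)&(abs(W[...,1]+.06)<.15)
    w=box&(S<40)&(V>130)&(W[...,2]<.025)&(W[...,2]>.004); b=blob(cv2.morphologyEx(w.astype(np.uint8),cv2.MORPH_CLOSE,np.ones((5,5))))
    print("plate",rect(plane(m,pts(b),.012)))
    for nm,(x,y),dd in(("arm",(.53,-.05),.12),("wide",(.61,.17),.05),("slim",(.595,.305),.05)):
        for lo,hi in((.03,.046),(.046,.063),(.063,.08)) if nm=="arm" else ((.02,.045),(.048,.08)):
            k=(np.hypot(W[...,0]-x,W[...,1]-y)<dd)&(W[...,2]>lo)&(W[...,2]<hi)
            if k.sum()>5: print(nm,lo,k.sum(),rect(W[k]),W[k].mean(0).round(4))
E
```

```text
top bench z 0.0011
board (array([450.1, 270.7]), array([48. , 61.6]), 2.632) 575
board (array([432.3, 136.5]), array([47.4, 62. ]), 0.161) 597
plate (array([514.2, -63.9]), array([ 93.1, 189.3]), 0.954)
arm 0.03 362 (array([544.8, -52.7]), array([ 84.9, 211.1]), 0.197) [ 0.5553 -0.0473  0.0412]
arm 0.046 69 (array([586.7, -53.8]), array([ 57.3, 115.9]), 2.987) [ 0.5997 -0.0429  0.0556]
arm 0.063 108 (array([597.8, -36.6]), array([ 46.6, 124.2]), 2.691) [ 0.6071 -0.0452  0.071 ]
wide 0.02 101 (array([606.1, 173.4]), array([57.4, 72.5]), 0.893) [0.6129 0.1654 0.0304]
wide 0.048 160 (array([599.7, 153.3]), array([56.9, 59.2]), 2.221) [0.6152 0.1664 0.0623]
slim 0.02 46 (array([596.6, 301.3]), array([57.6, 74.3]), 2.375) [0.5911 0.3025 0.0289]
slim 0.048 108 (array([591.4, 312.9]), array([ 9.8, 41.9]), 0.264) [0.5911 0.3121 0.0629]
scene bench z -0.0001
board (array([450.1, 271.7]), array([48.6, 63.2]), 2.64) 595
board (array([431.9, 137.4]), array([49.5, 62.3]), 0.159) 433
plate (array([513.3, -60.6]), array([ 91. , 188.7]), 0.954)
arm 0.03 217 (array([573.9, -52.2]), array([ 71.1, 139.4]), 2.921) [ 0.572  -0.0352  0.0387]
arm 0.046 133 (array([588.2, -42.6]), array([ 38.9, 117.2]), 3.001) [ 0.5987 -0.0369  0.0548]
arm 0.063 98 (array([591.7, -31.4]), array([ 43.4, 113.1]), 2.731) [ 0.6209 -0.043   0.0711]
wide 0.02 149 (array([598.3, 163.9]), array([27.6, 71.5]), 0.295) [0.607  0.1722 0.029 ]
wide 0.048 103 (array([598.7, 155.2]), array([56.1, 59.3]), 2.2) [0.6124 0.1735 0.0613]
slim 0.02 117 (array([601.7, 292.7]), array([44.8, 66.8]), 2.389) [0.5887 0.3165 0.0301]
slim 0.048 180 (array([590.1, 314.5]), array([11.8, 40.6]), 0.278) [0.5895 0.3161 0.0597]
```

```bash
cat > meas.py <<'E'
from h import *
for n in("top","scene"):
    z=np.load(n+"0.npz"); im,d=z["im"],z["d"]; m=robot.camera_model(n); W=world(m,d)
    hsv=cv2.cvtColor(im,cv2.COLOR_RGB2HSV); V=hsv[...,2].astype(int)
    print(n)
    yc=np.array([np.cos(.954),np.sin(.954)]); xc=np.array([yc[1],-yc[0]]); C=np.array([.5138,-.0623])
    L=lambda P:np.stack([(P[...,:2]-C)@xc,(P[...,:2]-C)@yc],-1)*1000
    B=plane(m,pts(np.ones((480,640))),.027).reshape(480,640,3); B=np.roll(B,0); l=L(B)
    dark=(V<90)&(abs(l[...,0])<42)&(l[...,1]>-85)&(l[...,1]<8)
    nn,lab,s,c=cv2.connectedComponentsWithStats(dark.astype(np.uint8))
    for i in range(1,nn):
        if s[i,4]>6: p=l[lab==i]; print(" post",s[i,4],p.mean(0).round(1),p.min(0).round(1),p.max(0).round(1))
    B=plane(m,pts(np.ones((480,640))),.042).reshape(480,640,3)
    l=L(W); k=(W[...,2]>.036)&(W[...,2]<.047)&(np.hypot(l[...,0],l[...,1]-46)<75)
    if n=="top": print(" solvent",[W[(W[...,2]>.1)&(np.hypot(W[...,0]-.6,W[...,1]+.06)<.12)].mean(0).round(3)])
    r=np.hypot(l[...,0],l[...,1]-46); a=np.arctan2(l[...,0],-(l[...,1]-46))
    kk=k&(r>25)&(a>.5)&(a<1.7); print(" arm",kk.sum(),np.median(a[kk]).round(3),l[kk].mean(0).round(1),l[kk&(r>45)].mean(0).round(1))
    k=(W[...,2]>.055)&(W[...,2]<.073)&(r<20); print(" shaft",k.sum(),l[k].mean(0).round(1),W[k].mean(0).round(4))
    near=proj(m,(.612,.168,.06)); u,v=np.mgrid[:480,:640][::-1]
    b=blob((V<70)&(np.hypot(u-near[0],v-near[1])<35),near); print(" bar",b.sum(),rect(plane(m,pts(b),.062)), W[b&(d>0)][:,2].mean())
    k=(W[...,2]>.048)&(np.hypot(u-near[0],v-near[1])<30); b=blob(k,near); print(" barD",b.sum(),rect(W[b]),W[b].mean(0).round(4))
    if n=="top":
        k=(W[...,2]>.04)&(np.hypot(W[...,0]-.53,W[...,1]-.14)<.07); print(" flux",W[k].mean(0).round(3))
E
python3 meas.py
```

```text
top
 post 15 [26.1 -6.6] [ 16.5 -13.2] [30.2 -1.6]
 post 19 [ 25.6 -69.9] [ 17.3 -74.4] [ 30.3 -61.9]
 post 14 [-27.   -5.6] [-30.8 -12. ] [-19.   -1.6]
 post 13 [-25.6 -70.6] [-30.3 -74.6] [-18.  -63.8]
 solvent [array([ 0.659, -0.061,  0.12 ])]
 arm 142 1.021 [38.5 22.5] [47.4 17.2]
 shaft 49 [ 0.6 44.7] [ 0.5401 -0.0262  0.064 ]
 bar 94 (array([616.6, 166.5]), array([10.3, 54.1]), 2.173) 0.06285855586260913
 barD 155 (array([530.4, 152.1]), array([ 54.5, 206. ]), 0.169) [0.6151 0.1662 0.0746]
 flux [0.553 0.15  0.061]
scene
 post 46 [ 17.2 -62.7] [ -0.6 -75.3] [ 30.9 -47.7]
 post 39 [14.1 -0.1] [-10.1 -14.2] [31.6  8. ]
 post 25 [-30.5 -65.5] [-41.5 -74.8] [-17.2 -54. ]
 post 34 [-31.3  -1.1] [-41.2 -14.4] [-18.2   7.9]
 arm 19 1.034 [45.5 17.5] [45.9 17. ]
 shaft 42 [-1.7 46.5] [ 0.5393 -0.0234  0.0615]
 bar 86 (array([613.9, 173.7]), array([10.6, 74.1]), 2.195) 0.06064977332402315
 barD 101 (array([415. , 471.3]), array([ 10.1, 787.1]), 2.16) [0.6098 0.1802 0.0667]
```

```bash
cat > go.py <<'E'
import sys; from h import *
# args: targets x,y,z,yaw(tool y direction) ; from measured pose
s=robot.read_state(); R=Ro.from_rotvec(s["orientation"]); p=np.array(s["tool_pos"])
print("t",s["t"],"p",p.round(4),"R",R.as_matrix().round(3).tolist(),"q",np.round(s["q"],2),"open",round(s["opening"],4))
for a in sys.argv[1:]:
    x,y,z,w=map(float,a.split(","))
    c=[]
    for k in(w,w+np.pi):
        yy=np.array([np.cos(k),np.sin(k),0]); zz=np.array([0,0,-1.]); T=np.c_[np.cross(yy,zz),yy,zz]
        rv=(R.inv()*Ro.from_matrix(T)).as_rotvec(); c.append((R.inv().apply(np.array([x,y,z])-p).round(4),rv.round(4),round(s["q"][5]+rv[2],2)))
    for q in c: print(a,q)
E
python3 go.py 0.5,-0.1,0.25,0 0.4501,0.271,0.12,1.065
```

```text
t 0.7 p [ 0.1966 -0.5669  0.2297] R [[0.945, 0.328, 0.0], [0.328, -0.945, -0.0], [-0.0, 0.0, -1.0]] q [-1.32  0.13  1.49  0.    1.52 -0.09] open 0.0931
0.5,-0.1,0.25,0 (array([ 0.4396, -0.3418, -0.0203]), array([ 1.000e-04,  1.000e-04, -1.237e+00]), np.float64(-1.32))
0.5,-0.1,0.25,0 (array([ 0.4396, -0.3418, -0.0203]), array([ 1.0000e-04, -1.0000e-04,  1.9046e+00]), np.float64(1.82))
0.4501,0.271,0.12,1.065 (array([ 0.514 , -0.7086,  0.1096]), array([ 0.000e+00,  1.000e-04, -2.302e+00]), np.float64(-2.39))
0.4501,0.271,0.12,1.065 (array([ 0.514 , -0.7086,  0.1096]), array([ 1.000e-04, -0.000e+00,  8.396e-01]), np.float64(0.75))
```

Call:
move_arm(deltas=[0.44, -0.342, -0.02, 0, 0, -1.3, 0.75, 0.44, -0.342, -0.02, 0, 0, -1.3, 0.75, 0.44, -0.342, -0.02, 0, 0, -1.3, 0.75, 0.44, -0.342, -0.02, 0, 0, -1.3, 0.75, 0.44, -0.342, -0.02, 0, 0, -1.3, 0.75, 0.44, -0.342, -0.02, 0, 0, -1.4, 0.75, 0.44, -0.342, -0.02, 0, 0, -1.6, 0.75, 0.44, -0.342, -0.02, 0, 0, -1.7, 0.75, 0.44, -0.342, -0.02, 0, 0, -1.8, 0.75, 0.514, -0.7086, 0.06, 0, 0, -2.0, 0.75, 0.514, -0.7086, 0.06, 0, 0, -2.2, 0.75, 0.514, -0.7086, 0.06, 0, 0, -2.302, 0.75])

```text
t: 2.2
tool_pos: [0.4753, 0.084, 0.2102]
orientation: [0.856, 3.022, 0.0]
force: [0.3, 1.0, 0.2]
opening: 0.0698
gripper_force: 0.0
```

```bash
python3 go.py 0.4501,0.271,0.09,1.065
```

```text
t 2.2 p [0.4753 0.084  0.2102] R [[-0.852, 0.524, 0.001], [0.524, 0.852, 0.0], [-0.001, 0.0, -1.0]] q [ 0.07 -0.18  1.83  0.    1.49 -0.95] open 0.0698
0.4501,0.271,0.09,1.065 (array([0.1195, 0.146 , 0.1202]), array([ 0.0005,  0.0006, -0.046 ]), np.float64(-1.0))
0.4501,0.271,0.09,1.065 (array([0.1195, 0.146 , 0.1202]), array([ 9.0000e-04, -7.0000e-04,  3.0956e+00]), np.float64(2.15))
```

Call:
move_arm(deltas=[0.1195, 0.146, 0.03, 0, 0, -0.046, 0.75, 0.1195, 0.146, 0.03, 0, 0, -0.046, 0.75, 0.1195, 0.146, 0.03, 0, 0, -0.046, 0.75, 0.1195, 0.146, 0.1, 0, 0, -0.046, 0.75, 0.1195, 0.146, 0.15, 0, 0, -0.046, 0.75, 0.1195, 0.146, 0.15, 0, 0, -0.046, 0.75, 0.1195, 0.146, 0.15, 0, 0, -0.046, 0.75])

```text
t: 3.08
tool_pos: [0.4528, 0.2696, 0.0626]
orientation: [0.795, 3.038, 0.002]
force: [0.7, 1.0, 0.1]
opening: 0.0697
gripper_force: 0.0
```

```bash
python3 go.py 0.4501,0.271,0.0125,1.065
```

```text
t 3.075 p [0.4528 0.2696 0.0626] R [[-0.872, 0.49, 0.002], [0.49, 0.872, 0.001], [-0.001, 0.002, -1.0]] q [ 0.44  0.08  1.86 -0.    1.2  -0.62] open 0.0697
0.4501,0.271,0.0125,1.065 (array([ 0.0031, -0.0002,  0.0501]), array([ 0.0017,  0.0012, -0.0063]), np.float64(-0.63))
0.4501,0.271,0.0125,1.065 (array([ 0.0031, -0.0002,  0.0501]), array([ 1.9000e-03, -2.7000e-03,  3.1353e+00]), np.float64(2.52))
```

Call:
move_arm(deltas=[0.003, 0, 0.025, 0, 0, -0.006, 0.75, 0.003, 0, 0.048, 0, 0, -0.006, 0.75, 0.003, 0, 0.049, 0, 0, -0.006, 0.75, 0.003, 0, 0.049, 0, 0, -0.006, 0.75, 0.003, 0, 0.049, 0, 0, -0.006, 0.4, 0.003, 0, 0.049, 0, 0, -0.006, 0.4, 0.003, 0, 0.049, 0, 0, -0.006, 0.4, 0.003, 0, 0.049, 0, 0, -0.006, 0.4, 0.003, 0, 0.049, 0, 0, -0.006, 0.4], squeeze=12)

```text
t: 4.2
tool_pos: [0.4493, 0.2709, 0.0119]
orientation: [0.786, 3.041, 0.001]
force: [-0.5, 0.1, 6.0]
opening: 0.0473
gripper_force: 12.0
```

```bash
python3 go.py 0.4918,-0.0933,0.10,-0.617
```

```text
t 4.2 p [0.4493 0.2709 0.0119] R [[-0.875, 0.484, 0.001], [0.484, 0.875, 0.0], [-0.0, 0.001, -1.0]] q [ 0.44  0.15  1.89 -0.    1.1  -0.62] open 0.0473
0.4918,-0.0933,0.10,-0.617 (array([-0.2136, -0.298 , -0.0881]), array([ 9.0000e-04, -2.0000e-04,  1.6821e+00]), np.float64(1.06))
0.4918,-0.0933,0.10,-0.617 (array([-0.2136, -0.298 , -0.0881]), array([ 2.0000e-04,  9.0000e-04, -1.4595e+00]), np.float64(-2.08))
```

Call:
move_arm(deltas=[0, 0, -0.05, 0, 0, 0, 0.4, 0, 0, -0.11, 0, 0, 0, 0.4, -0.03, -0.045, -0.14, 0, 0, 0.18, 0.4, -0.06, -0.085, -0.14, 0, 0, 0.36, 0.4, -0.09, -0.125, -0.14, 0, 0, 0.54, 0.4, -0.12, -0.17, -0.14, 0, 0, 0.72, 0.4, -0.15, -0.21, -0.14, 0, 0, 0.9, 0.4, -0.18, -0.25, -0.14, 0, 0, 1.08, 0.4, -0.2136, -0.298, -0.13, 0, 0, 1.26, 0.4, -0.2136, -0.298, -0.1, 0, 0, 1.44, 0.4, -0.2136, -0.298, -0.09, 0, 0, 1.62, 0.4, -0.2136, -0.298, -0.09, 0, 0, 1.682, 0.4])

```text
t: 5.7
tool_pos: [0.4899, -0.0934, 0.0994]
orientation: [-2.792, -1.434, 0.004]
force: [-0.0, 0.3, 0.0]
opening: 0.0476
gripper_force: 12.0
```

```bash
cat > look.py <<'E'
import sys; from h import *
tag=sys.argv[1]; X=eval(sys.argv[2]); r=int(sys.argv[3]); o=[]
for n in("top","scene"):
    im,d,m=cam(n); np.savez(f"{n}{tag}.npz",im=im,d=d); u,v=map(int,proj(m,X)); o.append(cv2.resize(im[v-r:v+r,u-r:u+r],(400,400),interpolation=cv2.INTER_CUBIC)); print(n,u-r,v-r,400/(2*r))
save(f"pics/look{tag}.png",np.hstack(o))
E
python3 look.py 1 "(.51,-.06,.06)" 60; python3 go.py 0.4918,-0.0933,0.05,-0.617
```

```text
top 344 203 3.3333333333333335
scene 310 137 3.3333333333333335
t 5.8 p [ 0.4908 -0.0934  0.1006] R [[0.579, 0.815, -0.002], [0.815, -0.579, 0.001], [-0.0, -0.002, -1.0]] q [-0.29 -0.04  1.9   0.    1.28  0.33] open 0.0472
0.4918,-0.0933,0.05,-0.617 (array([0.0007, 0.0008, 0.0506]), array([-0.0015,  0.0005, -0.0009]), np.float64(0.33))
0.4918,-0.0933,0.05,-0.617 (array([0.0007, 0.0008, 0.0506]), array([7.0000e-04, 2.4000e-03, 3.1407e+00]), np.float64(3.47))
```

View pics/look1.png

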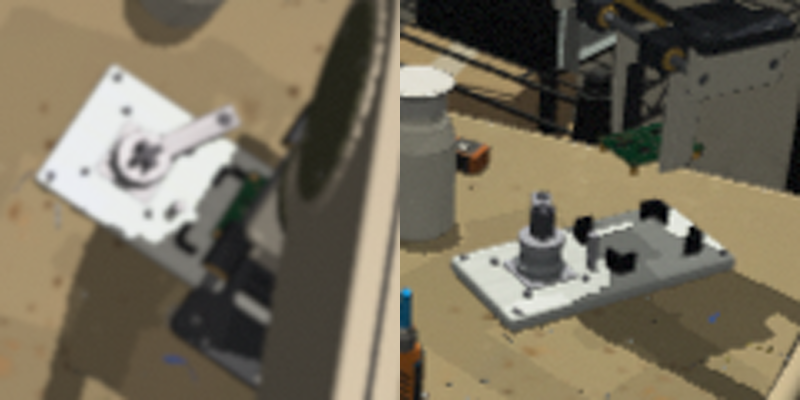

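The board is held level at about (625,140), right half, above the nest posts. Going down gently.

Call:
move_arm(deltas=[0.0007, 0.0008, 0.03, -0.001, 0, 0, 0.4, 0.0007, 0.0008, 0.05, -0.001, 0, 0, 0.4, 0.0007, 0.0008, 0.058, -0.001, 0, 0, 0.4, 0.0007, 0.0008, 0.064, -0.001, 0, 0, 0.4, 0.0007, 0.0008, 0.069, -0.001, 0, 0, 0.4, 0.0007, 0.0008, 0.069, -0.001, 0, 0, 0.4])

```text
t: 6.55
tool_pos: [0.4926, -0.0934, 0.0326]
orientation: [2.79, 1.442, 0.001]
force: [-0.2, 0.8, -0.3]
opening: 0.0474
gripper_force: 12.0
```

```bash
python3 go.py 0.4918,-0.0933,0.024,-0.617; python3 look.py 2 "(.49,-.09,.03)" 40
```

```text
t 6.55 p [ 0.4926 -0.0934  0.0326] R [[0.578, 0.816, 0.001], [0.816, -0.578, -0.001], [0.0, 0.001, -1.0]] q [-0.29  0.06  1.94 -0.    1.14  0.33] open 0.0474
0.4918,-0.0933,0.024,-0.617 (array([-0.0004, -0.0007,  0.0086]), array([ 0.0012, -0.    ,  0.0003]), np.float64(0.33))
0.4918,-0.0933,0.024,-0.617 (array([-0.0004, -0.0007,  0.0086]), array([ 0.0000e+00,  1.9000e-03, -3.1413e+00]), np.float64(-2.81))
top 377 234 5.0
scene 341 164 5.0
```

View pics/look2.png

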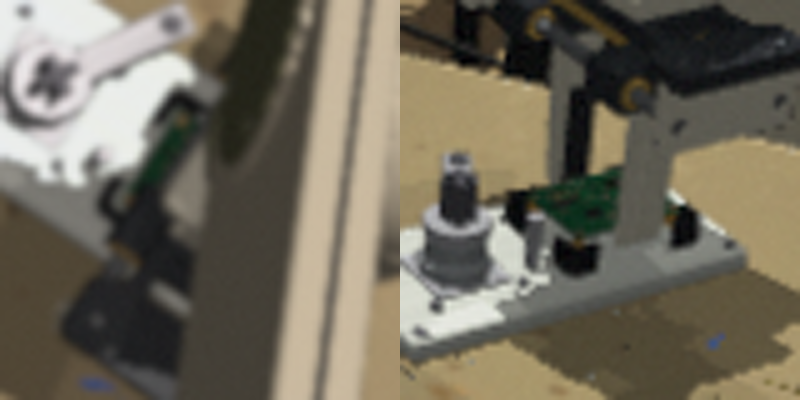

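The board hovers among the posts with no contact force, so I'm lowering it the rest of the way.

Call:
move_arm(deltas=[-0.0002, -0.0004, 0.002, 0.001, 0, 0, 0.4, -0.0002, -0.0004, 0.004, 0.001, 0, 0, 0.4, -0.0002, -0.0004, 0.006, 0.001, 0, 0, 0.4, -0.0002, -0.0004, 0.008, 0.001, 0, 0, 0.4, -0.0002, -0.0004, 0.008, 0.001, 0, 0, 0.4, -0.0002, -0.0004, 0.008, 0.001, 0, 0, 0.4])

```text
t: 7.4
tool_pos: [0.492, -0.0933, 0.0244]
orientation: [-2.791, -1.442, 0.0]
force: [0.3, 0.3, -0.1]
opening: 0.0476
gripper_force: 12.0
```

```bash
python3 go.py 0.4918,-0.0933,0.024,-0.617
```

```text
t 7.4 p [ 0.492  -0.0933  0.0244] R [[0.579, 0.816, -0.0], [0.816, -0.579, 0.0], [-0.0, -0.0, -1.0]] q [-0.29  0.07  1.95  0.    1.12  0.33] open 0.0476
0.4918,-0.0933,0.024,-0.617 (array([-0.0001, -0.0001,  0.0004]), array([-0.0002,  0.    ,  0.    ]), np.float64(0.33))
0.4918,-0.0933,0.024,-0.617 (array([-0.0001, -0.0001,  0.0004]), array([-0.0000e+00, -2.0000e-04, -3.1416e+00]), np.float64(-2.81))
```

Call:
move_arm(deltas=[0, 0, 0.0005, 0, 0, 0, 0.4, 0, 0, 0.0005, 0, 0, 0, 0.6, 0, 0, 0.0005, 0, 0, 0, 0.68, 0, 0, 0.0005, 0, 0, 0, 0.68, 0, 0, -0.03, 0, 0, 0, 0.68, 0, 0, -0.09, 0, 0, 0, 0.68, 0, 0, -0.15, 0, 0, 0, 0.68, 0, 0, -0.2, 0, 0, 0, 0.68, 0, 0, -0.2, 0, 0, 0, 0.68])

```text
t: 8.52
tool_pos: [0.4948, -0.0941, 0.23]
orientation: [2.785, 1.439, 0.011]
force: [0.4, -0.0, 0.2]
opening: 0.0632
gripper_force: 0.0
```

```bash
python3 go.py 0.6155,0.168,0.16,0.61
```

```text
t 8.525 p [ 0.4948 -0.0941  0.23  ] R [[0.579, 0.816, 0.009], [0.816, -0.579, -0.003], [0.003, 0.009, -1.0]] q [-0.29 -0.14  1.76  0.    1.52  0.33] open 0.0632
0.6155,0.168,0.16,0.61 (array([ 0.2834, -0.0539,  0.0704]), array([ 0.0097,  0.0029, -1.227 ]), np.float64(-0.9))
0.6155,0.168,0.16,0.61 (array([ 0.2834, -0.0539,  0.0704]), array([ 0.0031, -0.0107,  1.9146]), np.float64(2.24))
```

Call:
move_arm(deltas=[0.05, -0.01, 0.0, 0, 0, -0.18, 0.4, 0.1, -0.02, 0.0, 0, 0, -0.36, 0.4, 0.15, -0.03, 0.0, 0, 0, -0.54, 0.4, 0.2, -0.04, 0.0, 0, 0, -0.72, 0.4, 0.25, -0.05, 0.02, 0, 0, -0.9, 0.4, 0.2834, -0.0539, 0.05, 0, 0, -1.08, 0.4, 0.2834, -0.0539, 0.07, 0, 0, -1.227, 0.4, 0.2834, -0.0539, 0.07, 0, 0, -1.227, 0.4, 0.2834, -0.0539, 0.07, 0, 0, -1.227, 0.4])

```text
t: 9.65
tool_pos: [0.612, 0.1687, 0.1546]
orientation: [-1.457, -2.783, 0.0]
force: [0.4, -0.2, -0.0]
opening: 0.0372
gripper_force: 0.0
```

```bash
python3 go.py 0.6155,0.168,0.049,0.61; python3 look.py 3 "(.56,.03,.05)" 100
python3 - <<'E'
from h import *
z=np.load("top3.npz"); im,d=z["im"],z["d"]; m=robot.camera_model("top")
hsv=cv2.cvtColor(im,cv2.COLOR_RGB2HSV); g=(hsv[...,0]>35)&(hsv[...,0]<85)&(hsv[...,1]>60)
b=blob(g,proj(m,(.4918,-.0933,.0215))); print("board now",rect(plane(m,pts(b),.0215)),b.sum())
E
```

```text
t 9.65 p [0.612  0.1687 0.1546] R [[-0.57, 0.822, -0.0], [0.822, 0.57, -0.0], [-0.0, -0.0, -1.0]] q [ 0.19  0.27  1.47 -0.    1.4  -0.42] open 0.0372
0.6155,0.168,0.049,0.61 (array([-0.0025,  0.0025,  0.1056]), array([-0.0001,  0.    , -0.0037]), np.float64(-0.42))
0.6155,0.168,0.049,0.61 (array([-0.0025,  0.0025,  0.1056]), array([0.0000e+00, 1.0000e-04, 3.1379e+00]), np.float64(2.72))
top 259 140 2.0
scene 234 113 2.0
board now (array([491.8, -93.1]), array([45.6, 59.4]), 0.973) 552
```

View pics/look3.png

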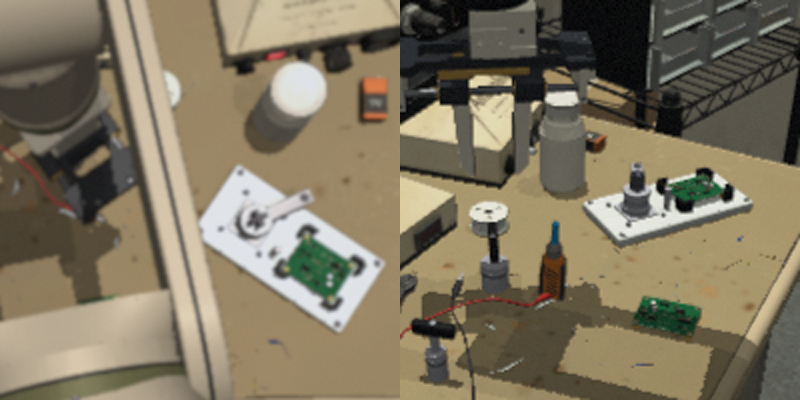

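The board lies in the nest (about (315,265), left half). The wide key stands clear at (495,250) in the scene half. Descending on the key.

Call:
move_arm(deltas=[-0.0025, 0.0025, 0.0, 0, 0, -0.004, 0.3, -0.0025, 0.0025, 0.03, 0, 0, -0.004, 0.3, -0.0025, 0.0025, 0.07, 0, 0, -0.004, 0.3, -0.0025, 0.0025, 0.1, 0, 0, -0.004, 0.3, -0.0025, 0.0025, 0.105, 0, 0, -0.004, 0.3, -0.0025, 0.0025, 0.105, 0, 0, -0.004, 0.3])

```text
t: 10.5
tool_pos: [0.6162, 0.1683, 0.0505]
orientation: [1.447, 2.788, 0.001]
force: [0.1, -0.0, -0.2]
opening: 0.0278
gripper_force: 0.0
```

```bash
python3 go.py 0.6155,0.168,0.049,0.61; python3 look.py 4 "(.61,.17,.05)" 40
```

```text
t 10.5 p [0.6162 0.1683 0.0505] R [[-0.576, 0.818, 0.001], [0.818, 0.576, 0.0], [-0.0, 0.001, -1.0]] q [ 0.19  0.38  1.54  0.    1.23 -0.43] open 0.0278
0.6155,0.168,0.049,0.61 (array([ 0.0001, -0.0008,  0.0015]), array([0.0009, 0.0004, 0.0035]), np.float64(-0.42))
0.6155,0.168,0.049,0.61 (array([ 0.0001, -0.0008,  0.0015]), array([-6.0000e-04,  1.5000e-03, -3.1381e+00]), np.float64(-3.57))
top 252 177 5.0
scene 243 198 5.0
```

View pics/look4.png

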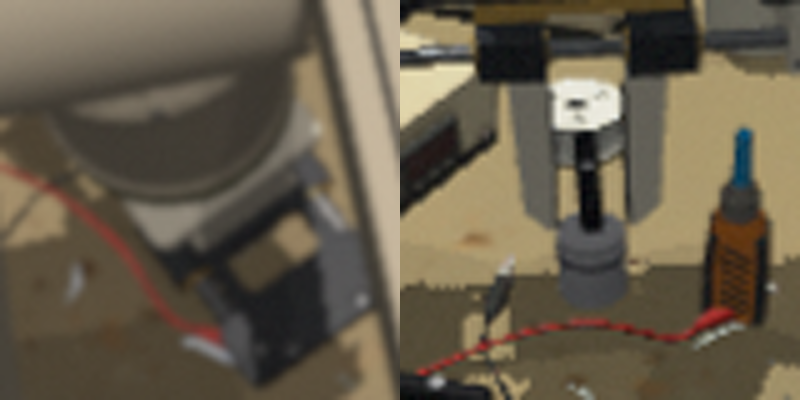

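The bar is centred between the fingers at (590,185), and the flux bottle is clear. Closing.

Call:
move_arm(deltas=[0, 0, 0, 0, 0, 0, 0.05, 0, 0, 0, 0, 0, 0, 0.05, 0, 0, 0, 0, 0, 0, 0.05, 0, 0, -0.02, 0, 0, 0, 0.05, 0, 0, -0.07, 0, 0, 0, 0.05, 0, 0, -0.12, 0, 0, 0, 0.05, 0, 0, -0.12, 0, 0, 0, 0.05], squeeze=40)

```text
t: 11.48
tool_pos: [0.6191, 0.1691, 0.1773]
orientation: [1.442, 2.781, 0.011]
force: [-0.0, -0.9, -1.4]
opening: 0.0096
gripper_force: 40.0
```

```bash
python3 go.py 0.5402,-0.0248,0.17,0.408; python3 - <<'E'
from h import *
n="scene"; im,d,m=cam(n); save("pics/s5.png",im)
s=robot.read_state(); p=np.array(s["tool_pos"]); print(p, s["opening"],s["force"])
u,v=map(int,proj(m,p)); save("pics/s5c.png",cv2.resize(im[v-50:v+50,u-50:u+50],(500,500),interpolation=cv2.INTER_CUBIC)); print(u-50,v-50)
W=world(m,d)
k=(np.hypot(W[...,0]-p[0],W[...,1]-p[1])<.045)&(W[...,2]>p[2]-.06)&(W[...,2]<p[2]-.022); b=blob(k)
print("barrel",b.sum(),W[b].min(0).round(4),W[b].max(0).round(4))
V=cv2.cvtColor(im,cv2.COLOR_RGB2HSV)[...,2]; print([proj(m,p+np.array([0,0,h])).round(1) for h in(-.03,-.05)])
E
```

```text
t 11.475 p [0.6191 0.1691 0.1773] R [[-0.576, 0.817, 0.011], [0.817, 0.576, 0.002], [-0.005, 0.01, -1.0]] q [ 0.19  0.26  1.44  0.    1.43 -0.43] open 0.0096
0.5402,-0.0248,0.17,0.408 (array([-0.113 , -0.1763,  0.006 ]), array([0.0106, 0.0035, 0.206 ]), np.float64(-0.22))
0.5402,-0.0248,0.17,0.408 (array([-0.113 , -0.1763,  0.006 ]), array([-0.0052,  0.0156, -2.9356]), np.float64(-3.36))
[0.61745667 0.16879995 0.17372461] 0.00990091888472715 [-0.22629919 -0.08432843 -2.52938284]
228 134
barrel 166 [0.6047 0.162  0.1262] [0.6346 0.1843 0.1517]
[array([278.7, 197.8]), array([279.1, 206.5])]
```

View pics/s5c.png

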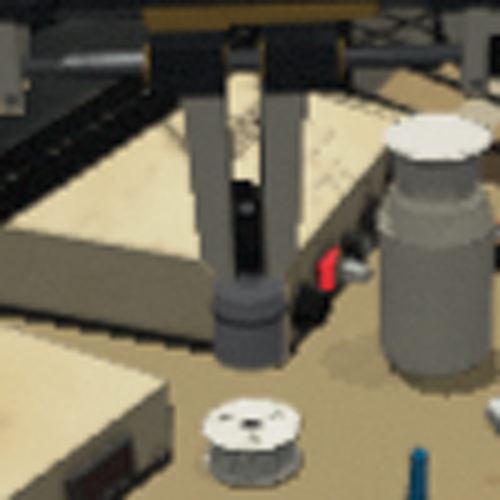

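Call:
move_arm(deltas=[-0.025, -0.04, 0, 0, 0, 0.05, 0.05, -0.055, -0.085, 0, 0, 0, 0.1, 0.05, -0.085, -0.13, 0, 0, 0, 0.15, 0.05, -0.113, -0.1763, 0.006, 0, 0, 0.206, 0.05, -0.113, -0.1763, 0.025, 0, 0, 0.206, 0.05, -0.113, -0.1763, 0.035, 0, 0, 0.206, 0.05, -0.113, -0.1763, 0.035, 0, 0, 0.206, 0.05, -0.113, -0.1763, 0.035, 0, 0, 0.206, 0.05])

```text
t: 12.52
tool_pos: [0.5369, -0.0245, 0.1345]
orientation: [-1.723, -2.627, -0.0]
force: [-0.1, -0.3, -1.4]
opening: 0.0096
gripper_force: 40.0
```

```bash
python3 go.py 0.5402,-0.0248,0.135,0.408; cat > fit.py <<'E'
from h import *
from scipy.optimize import least_squares
def circ(P,r):
    f=lambda c:np.hypot(P[:,0]-c[0],P[:,1]-c[1])-r
    C=None
    g=P.mean(0)[:2]
    return least_squares(f,g,loss="soft_l1",f_scale=.001).x
E
python3 - <<'E'
from fit import *
s=robot.read_state(); p=np.array(s["tool_pos"]); print(p.round(4),s["force"])
o=[]
for n in("scene","top"):
    im,d,m=cam(n); np.savez(n+"6.npz",im=im,d=d); W=world(m,d); C=-np.array(m["R"]).T@np.array(m["t"])
    rr=np.hypot(W[...,0]-p[0],W[...,1]-p[1])
    for nm,lo,hi,r,R in(("barrel",p[2]-.048,p[2]-.022,.015,.03),("hub",.022,.034,.0165,.03),):
        k=(rr<R)&(W[...,2]>lo)&(W[...,2]<hi)
        if k.sum()<10: print(n,nm,k.sum()); continue
        P=W[k]; f=lambda c:np.hypot(P[:,0]-c[0],P[:,1]-c[1])-r
        v=(C[:2]-p[:2])/np.linalg.norm(C[:2]-p[:2]); x=least_squares(f,P.mean(0)[:2]-v*.01,loss="soft_l1",f_scale=.001)
        print(n,nm,k.sum(),x.x.round(4),"rms",np.sqrt((f(x.x)**2).mean()).round(4))
    u,v=map(int,proj(m,p-np.array([0,0,.06]))); o.append(cv2.resize(im[v-35:v+35,u-35:u+35],(400,400),interpolation=cv2.INTER_CUBIC)); print(n,u-35,v-35)
save("pics/k6.png",np.hstack(o))
E
```

```text
t 12.525 p [ 0.5369 -0.0245  0.1345] R [[-0.398, 0.917, -0.0], [0.917, 0.398, 0.0], [0.0, -0.0, -1.0]] q [-0.14  0.03  1.77  0.    1.34 -0.55] open 0.0096
0.5402,-0.0248,0.135,0.408 (array([-0.0016,  0.0029, -0.0005]), array([-0.    , -0.0002,  0.0018]), np.float64(-0.55))
0.5402,-0.0248,0.135,0.408 (array([-0.0016,  0.0029, -0.0005]), array([ 3.0000e-04, -1.0000e-04, -3.1398e+00]), np.float64(-3.69))
[ 0.5369 -0.0245  0.1345] [-0.12805831 -0.34683409 -1.38217805]
scene barrel 130 [ 0.538  -0.0267] rms 0.0014
scene hub 57 [ 0.5412 -0.0278] rms 0.0017
scene 319 160
top barrel 0
top hub 0
top 352 214
```

View pics/k6.png

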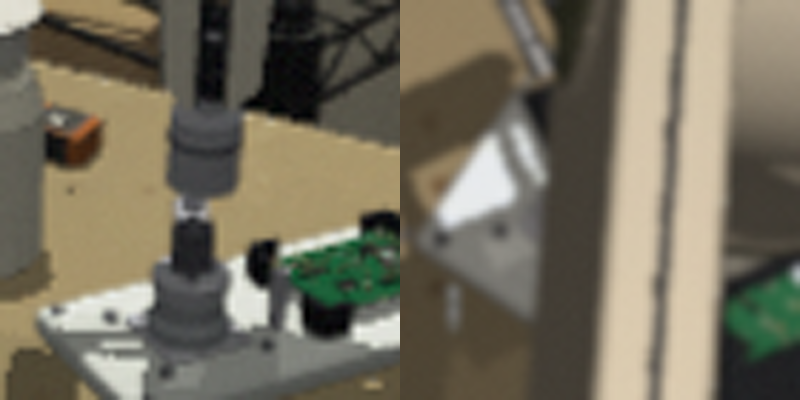

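```bash
python3 - <<'E'
from fit import *
m=robot.camera_model("scene"); C=-np.array(m["R"]).T@np.array(m["t"])
for f,items in(("scene6",(("barrel",(.5377,-.0263),.087,.114,.015),("hub",(.5405,-.0265),.035,.0405,.0165))),("scene3",(("hub",(.5405,-.0265),.035,.0405,.0165),)),("scene0",(("hub",(.5405,-.0265),.035,.0405,.0165),("wide",(.6166,.1665),.004,.03,.015)))):
    W=world(m,np.load(f+".npz")["d"])
    for nm,c,lo,hi,r in items:
        c=np.array(c); v=C[:2]-c; v/=np.linalg.norm(v); l=np.array([-v[1],v[0]])
        P=W-np.r_[c,0]; a=P[...,:2]@v; b=P[...,:2]@l
        k=(W[...,2]>lo)&(W[...,2]<hi)&(abs(b)<.009)&(a>.003)&(a<.028)
        s=a[k]-np.sqrt(r*r-b[k]**2)
        k2=(W[...,2]>lo)&(W[...,2]<hi)&(abs(b)<.022)&(a>-.003)&(a<.028)
        print(f,nm,k.sum(),"shift along view",np.median(s).round(4),s.std().round(4),"lat ext",np.percentile(b[k2],[1,99]).round(4),"v",v.round(3),"l",l.round(3))
# arm angle from top about measured shaft
for f,S in(("top3",(.5402,-.0264)),):
    m=robot.camera_model("top"); d=np.load(f+".npz")["d"]; W=world(m,d); D=W[...,:2]-np.array(S)
    r=np.hypot(D[...,0],D[...,1]); k=(r>.022)&(r<.062)&(W[...,2]>.037)&(W[...,2]<.046); th=np.arctan2(D[...,1],D[...,0]); k&=abs(th+1.163)<.5
    vx,vy,x0,y0=cv2.fitLine(W[k][:,:2].astype(np.float32),cv2.DIST_L2,0,.01,.01).ravel(); print("arm",k.sum(),"dir",np.arctan2(vy,vx),"median",np.median(th[k]))
    print("offset of axis from line", (S[0]-x0)*vy-(S[1]-y0)*vx)
E
```

```text
scene6 barrel 85 shift along view -0.0005 0.0018 lat ext [-0.0144  0.0142] v [-0.377  0.926] l [-0.926 -0.377]
scene6 hub 18 shift along view -0.0006 0.0022 lat ext [-0.0143  0.0164] v [-0.38   0.925] l [-0.925 -0.38 ]
scene3 hub 17 shift along view -0.0008 0.0032 lat ext [-0.0142  0.0164] v [-0.38   0.925] l [-0.925 -0.38 ]
scene0 hub 17 shift along view -0.0003 0.0032 lat ext [-0.0141  0.0164] v [-0.38   0.925] l [-0.925 -0.38 ]
scene0 wide 88 shift along view -0.0006 0.002 lat ext [-0.0167  0.0128] v [-0.548  0.836] l [-0.836 -0.548]
arm 135 dir -1.1673754 median -1.1460418362015243
offset of axis from line 0.0009284811
```

Call:
move_arm(deltas=[-0.0012, 0.0022, 0.008, 0, 0, 0, 0.05, -0.0012, 0.0022, 0.014, 0, 0, 0, 0.05, -0.0012, 0.0022, 0.018, 0, 0, 0, 0.05, -0.0012, 0.0022, 0.021, 0, 0, 0, 0.05, -0.0012, 0.0022, 0.024, 0, 0, 0, 0.05, -0.0012, 0.0022, 0.024, 0, 0, 0, 0.05])

```text
t: 13.38
tool_pos: [0.5389, -0.0258, 0.1102]
orientation: [-1.725, -2.625, 0.0]
force: [0.7, -0.3, -1.7]
opening: 0.0096
gripper_force: 40.0
```

```bash
cat > st.py <<'E'
from h import *
s=robot.read_state(); R=Ro.from_rotvec(s["orientation"]); y=R.as_matrix()[:,1]
print(round(s["t"],2),np.round(s["tool_pos"],4),"yaw",np.arctan2(y[1],y[0]).round(3),"Ftool",R.inv().apply(s["force"]).round(1),"Ttool",R.inv().apply(s["wrist_torque"]).round(2))
E
python3 st.py
```

```text
13.38 [ 0.5389 -0.0258  0.1102] yaw 0.408 Ftool [-0.6  0.5  1.7] Ttool [-0.07 -0.09  0.03]
```

The mouth is about 6 mm below the tooth tops with no upward force, so the key is on the teeth. Continuing down.

Call:
move_arm(deltas=[0, 0, 0.005, 0, 0, 0, 0.05, 0, 0, 0.009, 0, 0, 0, 0.05, 0, 0, 0.012, 0, 0, 0, 0.05, 0, 0, 0.015, 0, 0, 0, 0.05, 0, 0, 0.015, 0, 0, 0, 0.05])

```text
t: 14.0
tool_pos: [0.5389, -0.0257, 0.0951]
orientation: [-1.725, -2.625, 0.0]
force: [0.2, 0.7, -1.3]
opening: 0.0092
gripper_force: 40.0
```

```bash
python3 st.py
```

```text
14.0 [ 0.5389 -0.0257  0.0951] yaw 0.408 Ftool [0.6 0.4 1.3] Ttool [-0.15 -0.05 -0.01]
```

Call:
move_arm(deltas=[0, 0, 0.0015, 0, 0, 0, 0.05, 0, 0, 0.0025, 0, 0, 0, 0.05, 0, 0, 0.0032, 0, 0, 0, 0.05, 0, 0, 0.0032, 0, 0, 0, 0.05])

```text
t: 14.5
tool_pos: [0.539, -0.0258, 0.0922]
orientation: [-1.725, -2.625, 0.0]
force: [0.1, -0.4, -1.2]
opening: 0.0098
gripper_force: 40.0
```

```bash
python3 st.py
```

```text
14.5 [ 0.539  -0.0258  0.0922] yaw 0.408 Ftool [-0.4 -0.1  1.2] Ttool [-0.1  -0.06  0.01]
```

Call:
move_arm(deltas=[0, 0, 0.0007, 0, 0, 0, 0.05, 0, 0, 0.0014, 0, 0, 0, 0.05, 0, 0, 0.0014, 0, 0, 0, 0.05])

```text
t: 14.88
tool_pos: [0.5396, -0.0258, 0.0919]
orientation: [1.725, 2.625, 0.001]
force: [-2.3, 0.7, 7.3]
opening: 0.0095
gripper_force: 40.0
```

```bash
python3 st.py
```

```text
14.88 [ 0.5396 -0.0258  0.0919] yaw 0.408 Ftool [ 1.6 -1.8 -7.3] Ttool [0.41 0.22 0.02]
```

Seated on the hub (contact at z 0.0919). Easing off and turning clockwise about the key's axis.

Call:
move_arm(deltas=[0, 0, -0.001, 0, 0, 0, 0.05, 0, 0.0002, -0.001, 0, 0, 0.1, 0.05, 0, 0.0004, -0.001, 0, 0, 0.2, 0.05, -0.0001, 0.0006, -0.001, 0, 0, 0.3, 0.05, -0.0002, 0.0008, -0.001, 0, 0, 0.4, 0.05, -0.0002, 0.001, -0.001, 0, 0, 0.5, 0.05, -0.0003, 0.0011, -0.001, 0, 0, 0.6, 0.05, -0.0005, 0.0013, -0.001, 0, 0, 0.7, 0.05, -0.0006, 0.0014, -0.001, 0, 0, 0.8, 0.05, -0.0008, 0.0016, -0.001, 0, 0, 0.9, 0.05, -0.0008, 0.0016, -0.001, 0, 0, 0.9, 0.05])

```text
t: 16.25
tool_pos: [0.5411, -0.0252, 0.092]
orientation: [-2.694, -1.614, -0.002]
force: [0.7, 4.6, 2.5]
opening: 0.0097
gripper_force: 40.0
```

```bash
python3 st.py
```

```text
16.25 [ 0.5411 -0.0252  0.092 ] yaw -0.491 Ftool [ 4.4 -1.6 -2.4] Ttool [ 0.39  0.83 -0.02]
```

Call:
move_arm(deltas=[0, 0.0001, 0, 0, 0, 0.05, 0.05, -0.0001, 0.0001, 0, 0, 0, 0.1, 0.05, -0.0002, 0.0002, 0, 0, 0, 0.14, 0.05, -0.0002, 0.0002, 0, 0, 0, 0.14, 0.05])

```text
t: 16.75
tool_pos: [0.5413, -0.0254, 0.092]
orientation: [-2.799, -1.424, -0.002]
force: [0.2, 4.8, 2.8]
opening: 0.0096
gripper_force: 40.0
```

```bash
python3 st.py; python3 look.py 7 "(.52,-.06,.05)" 45
```

```text
16.75 [ 0.5413 -0.0254  0.092 ] yaw -0.63 Ftool [ 4.  -2.6 -2.8] Ttool [ 0.48  0.92 -0.04]
top 358 214 4.444444444444445
scene 320 154 4.444444444444445
```

View pics/look7.png

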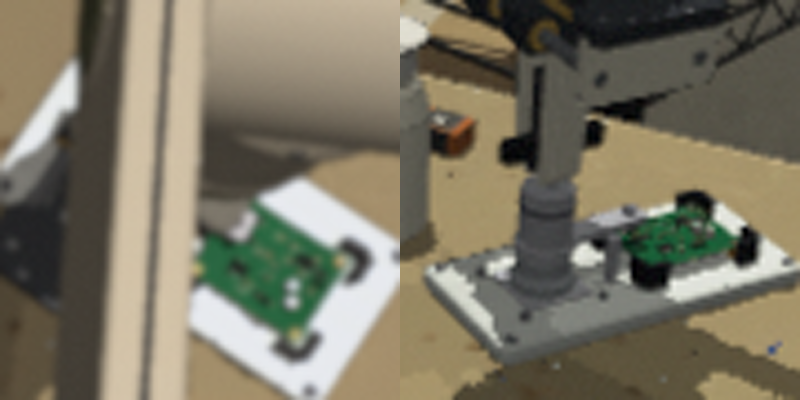

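The key has turned the arm and its end is now near the board's edge at (630,212), not yet at the stop pin. Turning further.

Call:
move_arm(deltas=[0, 0.0001, 0, 0, 0, 0.05, 0.05, -0.0001, 0.0001, 0, 0, 0, 0.1, 0.05, -0.0001, 0.0001, 0, 0, 0, 0.1, 0.05])

```text
t: 17.23
tool_pos: [0.5415, -0.0254, 0.0921]
orientation: [-2.867, -1.282, -0.003]
force: [3.1, 4.8, 0.6]
opening: 0.0097
gripper_force: 40.0
```

```bash
python3 st.py
```

```text
17.23 [ 0.5415 -0.0254  0.0921] yaw -0.73 Ftool [ 5.7 -0.9 -0.6] Ttool [ 0.49  0.99 -0.07]
```

Call:
move_arm(deltas=[-0.0003, 0, 0, 0, 0, 0.04, 0.05, -0.0003, 0, 0, 0, 0, 0.08, 0.05, -0.0003, 0, 0, 0, 0, 0.08, 0.05])

```text
t: 17.6
tool_pos: [0.5416, -0.0255, 0.0922]
orientation: [-2.916, -1.168, -0.004]
force: [3.8, 6.4, -0.1]
opening: 0.0097
gripper_force: 40.5
```

```bash
python3 st.py; python3 - <<'E'
from h import *
im,d,m=cam("top"); W=world(m,d); D=W[...,:2]-np.array([.5402,-.0267]); r=np.hypot(D[...,0],D[...,1]); th=np.arctan2(D[...,1],D[...,0])
k=(r>.035)&(r<.066)&(W[...,2]>.036)&(W[...,2]<.046)&(abs(th+2.0)<.9); print(k.sum(),(np.median(th[k])+2.188).round(3),np.percentile(th[k]+2.188,[5,95]).round(3),np.median(r[k]))
im,d,m=cam("scene"); W=world(m,d); D=W[...,:2]-np.array([.5402,-.0267]); r=np.hypot(D[...,0],D[...,1]); th=np.arctan2(D[...,1],D[...,0])
k=(r>.03)&(r<.066)&(W[...,2]>.036)&(W[...,2]<.046)&(abs(th+2.0)<.9); print(k.sum(),(np.median(th[k])+2.188).round(3),np.percentile(th[k]+2.188,[5,95]).round(3))
E
```

```text
17.6 [ 0.5416 -0.0255  0.0922] yaw -0.809 Ftool [ 7.2 -2.   0.1] Ttool [ 0.46  1.28 -0.43]
52 -0.009 [-0.125  0.119] 0.056960813267172644
66 -0.1 [-0.432  0.1  ]
```

The torque has risen to 0.43 N m and the arm angle reads about 0, so the arm is at its stop. Easing back inside the play, letting go and lifting.

Call:
move_arm(deltas=[0.0003, 0, 0, 0, 0, -0.04, 0.05, 0.0003, 0, 0, 0, 0, -0.06, 0.05, 0.0003, 0, 0, 0, 0, -0.06, 0.15, 0.0003, 0, 0, 0, 0, -0.06, 0.3, 0.0003, 0, 0, 0, 0, -0.06, 0.35, 0.0003, 0, -0.005, 0, 0, -0.06, 0.35, 0.0003, 0, -0.03, 0, 0, -0.06, 0.35, 0.0003, 0, -0.08, 0, 0, -0.06, 0.35, 0.0003, 0, -0.13, 0, 0, -0.06, 0.35, 0.0003, 0, -0.13, 0, 0, -0.06, 0.35])

```text
t: 18.95
tool_pos: [0.5439, -0.0268, 0.2278]
orientation: [2.877, 1.249, 0.013]
force: [0.1, -0.0, -0.3]
opening: 0.0324
gripper_force: 0.0
```

```bash
python3 go.py 0.42,-0.35,0.25,-0.75
```

```text
t 18.95 p [ 0.5439 -0.0268  0.2278] R [[0.683, 0.73, 0.01], [0.73, -0.683, -0.001], [0.005, 0.008, -1.0]] q [-0.14 -0.03  1.66 -0.    1.5   0.61] open 0.0324
0.42,-0.35,0.25,-0.75 (array([-0.3206,  0.1305, -0.0229]), array([ 0.008 , -0.0055, -0.0019]), np.float64(0.61))
0.42,-0.35,0.25,-0.75 (array([-0.3206,  0.1305, -0.0229]), array([-0.0086, -0.0125,  3.1396]), np.float64(3.75))
```

Moving aside for a clear check view.

Call:
move_arm(deltas=[-0.055, 0.022, -0.01, 0, 0, 0, 0.35, -0.11, 0.045, -0.02, 0, 0, 0, 0.35, -0.16, 0.065, -0.02, 0, 0, 0, 0.35, -0.21, 0.085, -0.02, 0, 0, 0, 0.35, -0.26, 0.105, -0.02, 0, 0, 0, 0.35, -0.32, 0.13, -0.02, 0, 0, 0, 0.35, -0.32, 0.13, -0.02, 0, 0, 0, 0.35])

```text
t: 19.82
tool_pos: [0.4149, -0.3519, 0.2406]
orientation: [-2.884, -1.243, 0.002]
force: [0.4, 0.6, -0.1]
opening: 0.0331
gripper_force: 0.0
```

```bash
python3 look.py 8 "(.52,-.06,.05)" 45
python3 - <<'E'
from h import *
z=np.load("top8.npz"); im,d=z["im"],z["d"]; m=robot.camera_model("top"); W=world(m,d)
D=W[...,:2]-np.array([.5402,-.0267]); r=np.hypot(D[...,0],D[...,1]); th=np.arctan2(D[...,1],D[...,0])
k=(r>.035)&(r<.066)&(W[...,2]>.036)&(W[...,2]<.046)&(abs(th+2.0)<.9); print("arm",k.sum(),(np.median(th[k])+2.188).round(3))
k=(r<.045)&(W[...,2]>.09)&(W[...,2]<.12); print("bar",k.sum(),rect(W[k]),np.median(W[k][:,2]))
k=(np.hypot(W[...,0]-.4918,W[...,1]+.0933)<.035)&(W[...,2]>.012); print("board z",np.percentile(W[k][:,2],[10,50,90]).round(4))
E
```

```text
top 358 214 4.444444444444445
scene 320 154 4.444444444444445
arm 115 -0.016
bar 178 (array([540.7, -26.9]), array([10.6, 59.3]), 0.85) 0.10560494736169337
board z [0.0138 0.0218 0.0265]
```

View pics/look8.png

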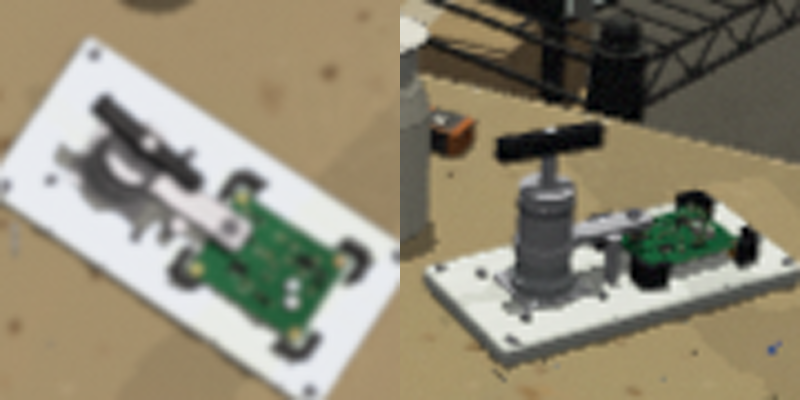

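The arm lies over the board at (230,235), against the pin. The key is upright and fully down, with its bar top at 106 mm, and the board is in the nest.

```bash
python3 -c "
from plant import robot
print(robot.close_job())"
```

```text
the job is handed in; nothing more can be done
None
```

I handed the job in at about 20 s of the 59 s allowed; no verdict came back, but in the last pictures the board lies in the nest, the wide key is fully down on the shaft and let go, and the arm is closed at its stop over the board.

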